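Scan the sample, then hold the analyser's inspection flap at the mark

ROBOT

A 6-joint arm with a two-finger parallel gripper is mounted at the origin on the work surface. World frame = base frame: x ahead of the robot, y to its left, z up, the work surface at z = 0. Lengths are in m, angles in rad, forces in N, time in s.
With the tool pointing down it reaches from about 0.25 to 0.725 m from the base axis. Payload 4 kg.
Tool frame: the origin (TCP) lies at the very end of the fingers, on their centre line; the grasp point (between the pads) lies 19 mm behind it; z points along the fingers, y is the line along which they close (so a half turn about z gives the same grasp; the last joint's range is limited). The gripper opens to 85 mm and grips with 20 to 120 N. Pads are 22 mm wide; open, the fingers measure 114 mm over their backs; the gripper's body (76 mm by 85 mm) begins 54 mm behind the grasp point. The pads swing forward as they close: fully open they stand 13 mm farther back than shut.
Start: joints at [1.202, 0.241, 0.005, 1.335, 0, 1.571], TCP at [0.18, 0.466, 0.231] pointing down, gripper open.
Joint ranges: [-2.72, 2.72], [-1.05, 1.87], [-1.09, 1.28], [-1.99, 2.15], [-1.42, 1.44], [-3.14, 3.14]. Speed limits (rad/s): [2.79, 2.79, 3.14, 3.14, 3.14, 3.14].

INTERFACE

Orientations are given as a unit quaternion [x, y, z, w].
In Python, from workcell import telemetry, vision, workorder gives the robot as it stands.
- The arm moves only by the shell command python3 -m inch 'ROWS'. ROWS is JSON, a list of rows, each a list of 3 entries, a list of its own where there are three numbers: the turn, a rotation vector about the tool's x, y, z scaled (see below), then the shift along the tool's x, y, z scaled (see below), then the closure, from -1 (fully open) to 1 (shut). A call has 1 to 10 rows; each row shifts and turns the commanded pose from where the row before left it, along the tool's axes as they then stand; what a row does not reach is not made up. The controller multiplies each number of a shift by 0.3 m and each number of a turn by 360 degrees. A row lasts 1/12 s, in which the tool goes at most 41.7 mm and 7.16 degrees, less where a joint would pass 70% of its speed; a pose out of reach is approached as far as the arm can. A call with a number of a shift or a turn outside -1 to 1 is refused whole. A call with a gripper value outside its range is refused whole. The fingers move at their own pace and stop on an object; the grip force is fixed at half the most. Time passes only in rows, so rows that do not move let the fingers close. It gives the time, the measured TCP pose, the force, the opening and the grip force at its end, in the units of the state.
- telemetry.get_obs(): the state, without advancing time (a new reading comes with each control period).
- vision.camera(name): name is "scene" or "side" or "wrist"; returns a dict with "img" (420x560x3 uint8, red, green, blue), "fov_y" (degrees; the focal length in pixels is half the picture's height over the tangent of half this angle, whatever the lens; pixels are square), "cx", "cy" (the principal point, pixels), "pose" (4x4, takes a point from camera to world coordinates). Camera axes: x right, y up, looking along -z (the intrinsics and any distortion apply to the point x, -y, -z); pixel columns grow to the right and rows downward; lengths in m; the calibration is good to about 2 mm. The wrist camera is an equidistant fisheye: a pixel r from the principal point sees the ray r / f radians off the axis. A picture is of the moment at which its call begins. There is no depth.
- workorder.job_done(): hands the job in; it is judged then, once.
The state is a dict: "clock": time; "joint_pos": joint angles; "joint_vel": joint speeds; "tau": joint torques, N m; "eef_pos": TCP position; "tool_rot": TCP orientation; "ft_force": force on the tool from outside, world axes, zero at the start; "ft_torque": the same for the moment, N m; "grip_width": finger opening in m; "grasp_force": force on a finger pad.
Only numpy, scipy, OpenCV 4.12 (cv2) and the standard library are available. Lean on these libraries where they do the work, as an engineer would, in place of code of your own. Each camera call takes 0.05 s, during which the arm holds its last target. There are 200 camera calls.

TASK

Log the sample bottle by squeezing the fixed scanner's orange trigger all the way in for a moment and letting it spring right back; then open the analyser for its inspection by lifting the grey flap to the angle shown by the red pointer, without ever letting the flap drop. Finish while still holding the flap still at the pointer with the gripper fingers: it falls shut if let go. Leave the red pointer as it is set and all the glassware and the tip box standing where they are.

Things in the scene. Friction and masses are not known exactly. Their poses are not given: they have to be found in the camera images.
- analyser: white box-shaped analyser fixed to the bench left or right of the robot, turned up to 0.2 rad: 240 mm (its x) x 200 (y) x 115 high, open top covered by the grey flap. Origin: centre of its underside; x points from its front to its hinge side (away from the robot), z up. A thin upright steel arc with ticks stands at y = 129 mm, radius 187 mm about the hinge, up to 290 mm above the bench.
- flap (a joint): angle of the grey flap on the analyser: 0 = shut, level; grows as its front (robot-side) edge rises; stop at 1.4 rad. Plate 215 mm (hinge to front) x 200 x 8 mm, about 0.35 kg, swings freely and falls shut whenever let go. A short yellow pin sticks out of its +y edge near the front.
- flap_hinge (a point): point on the flap's hinge line, mid-width, 118 mm above the bench, 105 mm to +x of the analyser's centre. The hinge line runs along the analyser's y. The point's axes turn with the flap: at angle 0 they equal the analyser's; its -x runs along the flap to the front edge.
- flap_handle (a point): middle of the blue bow handle's round bar on the flap: 12 mm thick, 90 mm long along the analyser's y, 34 mm clear above the flap. 150 mm in front of the hinge line along the flap and 50 mm above it square to the flap (168 mm above the bench when shut). Pinched from above, fingers either side of the bar, the bar turns between the pads.
- mark (a joint): angle of the red pointer arm beside the flap (+y side), about the same hinge line and in the same sense as the flap: the marked angle, 0.5 to 0.95 rad, different every time. The flap is at the mark when both angles are equal (yellow pin level with the red arm). It stays by friction where it is set.
- mark_tip (a point): round red knob at the outer end of the red pointer arm, 187 mm from the hinge line, 119 mm to the +y side of the flap's middle; its axes are parallel to those of flap_hinge when the flap is at the mark.
- scanner: pistol scanner lying on its side on a fixed stand, across from the analyser, turned up to 0.2 rad. Origin: on the bench below the grip; x = the way it looks (away from robot), y = along the black grip from barrel to butt. Its mid-plane is 120 mm up. Barrel y -103 to -53 mm, front hood to x = 128, y -113 to -47, top 154 mm up. Grip x -22 to 6 mm, 32 high, ends at y = 62. Foot 150 x 130 x 14 mm.
- scanner_pinch (a point): where to squeeze: 120 mm above the bench, at x = -3, y = 5 mm of the scanner, axes as the scanner's. The fingers close along the scanner's x, one on the grip's back (x = -22 mm), one on the trigger's front. Width there 52 mm with the trigger out, 38 mm with it fully in (this point is then the middle).
- trigger (a joint): angle of the sprung orange trigger: 0 = out, 0.27 rad = fully in towards the grip. Blade 74 mm long, 8 thick, 22 high, on an upright hinge next to the barrel at x = 12, y = -45 mm of the scanner, running along the front of the grip. About 2 N at the squeezing point starts it, 7 N holds it fully in; it springs back by itself.
- sample_bottle: closed amber glass bottle, 62 mm across, 190 mm tall, with paper label and white cap, standing in front of the scanner's window; loose, origin at the centre of its underside
- jar: small closed amber jar, 48 mm across, 75 mm tall, yellow label, between the two machines; loose, origin at the centre of its underside
- flask: pear-shaped clear glass measuring flask with a long thin neck, 104 mm across, 265 mm tall, on the robot's right; loose, origin at the centre of its underside
- cylinder: clear glass measuring cylinder, foot 84 mm across, 260 mm tall, on the robot's right; loose, origin at the centre of its underside
- beaker: open clear glass beaker, 80 mm across, 95 mm tall, on the robot's left; loose, origin at the centre of its underside
- tip_rack: blue box with clear lid, 122 x 87 mm, 66 mm tall, on the robot's left; loose, origin at the centre of its underside
- clear_bottle: closed clear glass bottle, 60 mm across, 200 mm tall, near the far side, between the two machines; loose, origin at the centre of its underside

How it is judged:
On the way, in this order (a step that is already met when the one before it is completed fails the run):
1. the trigger is squeezed fully in (over 0.21 of 0.27 rad) (value of joint trigger above 0.21 rad), for 0.2 s.
2. the trigger has sprung back out (under 0.04 rad) (value of joint trigger below 0.04 rad), for 0.2 s.
At the end, for the whole second after the job is handed in: The flap is held by the gripper fingers (contact over 0.4 N), still (under 0.1 rad/s), within 0.08 rad of the red pointer's angle, and the trigger is out (under 0.04 rad) (angle between the x axis of flap_hinge and the x axis of mark_tip, either way round below 0.08 rad and value of joint flap above 0.4 rad and velocity of joint flap between -0.1 and 0.1 rad/s and contact force between the fingers and flap above 0.4 N and value of joint trigger below 0.04 rad); the arm keeps its last pose, push and grip.
It fails at once if the flap is let drop (falls faster than 2 rad/s) (velocity of joint flap below -2 rad/s).
It fails at once if the red pointer is moved over 10 mm at its tip (distance of mark_tip from where it was at the start of the episode above 0.01 m).
It fails at once if a bottle, jar, flask, cylinder, beaker or the tip box is moved over 30 mm or tipped (distance of any of sample_bottle, jar, flask, cylinder, beaker, tip_rack, clear_bottle from where it was at the start of the episode above 0.03 m or angle between any of sample_bottle, jar, flask, cylinder, beaker, tip_rack, clear_bottle's own z axis and vertical above 0.4 rad).
It also fails if it takes over 61 s, if anything falls off the work surface, if the arm or the gripper's body presses on something with over 40 N, if the wrist force passes 120 N, or if a joint passes its speed limit or range.

## Working session

There is one attempt and no reset: what is moved stays moved. The work goes in short steps, Python scripts to look and compute and a shell command to move; the robot and the scene stay as the last step left them, time stands still between calls to the robot, and variables do not carry over. Pictures are saved under pics/ and viewed, at most 10 in all, crops included, and the job is handed in when it is done.

```bash
mkdir -p pics; ls
cat > h.py <<'E'
from workcell import telemetry, vision, workorder
import numpy as np, cv2, pickle
from scipy.spatial.transform import Rotation as R
def cap(n):
    c=vision.camera(n); pickle.dump(c,open(f'pics/{n}.pkl','wb')); return c
def load(n): return pickle.load(open(f'pics/{n}.pkl','rb'))
def f(c): return 210/np.tan(np.radians(c['fov_y']/2))
def ray(c,u,v,fish=False):
    x=(u-c['cx'])/f(c); y=(v-c['cy'])/f(c)
    if fish:
        r=np.hypot(x,y); d=np.array([x/r*np.sin(r),-y/r*np.sin(r),-np.cos(r)])
    else: d=np.array([x,-y,-1.])
    P=np.array(c['pose']); d=P[:3,:3]@d
    return P[:3,3],d/np.linalg.norm(d)
def atz(c,u,v,z,fish=False):
    o,d=ray(c,u,v,fish); return o+d*(z-o[2])/d[2]
def proj(c,p):
    P=np.array(c['pose']); q=P[:3,:3].T@(np.array(p)-P[:3,3]); return c['cx']+f(c)*q[0]/-q[2], c['cy']-f(c)*q[1]/-q[2]
def tri(*rs):
    A=0;b=0
    for o,d in rs:
        M=np.eye(3)-np.outer(d,d);A=A+M;b=b+M@o
    return np.linalg.solve(A,b)
def mask(c,lo,hi):
    return cv2.inRange(cv2.cvtColor(c['img'],cv2.COLOR_RGB2HSV),np.array(lo),np.array(hi))
E
python3 - <<'E'
from h import *
for n in('scene','side'):
    c=cap(n); cv2.imwrite(f'pics/{n}0.png',c['img'][:,:,::-1]); print(n,c['fov_y'],c['cx'],c['cy'],np.round(c['pose'],3).tolist(),c.keys())
print(telemetry.get_obs())
E
```

```text
pics
scene 50.17694945821801 279.49980126692964 205.21657728821765 [[-0.652, -0.637, 0.412, 1.201], [0.758, -0.556, 0.34, 0.509], [0.012, 0.534, 0.846, 1.417], [0.0, 0.0, 0.0, 1.0]] dict_keys(['img', 'fov_y', 'cx', 'cy', 'pose'])
side 56.40211935529067 279.35709645666697 211.68766905381108 [[-0.999, 0.031, -0.018, 0.546], [-0.032, -0.569, 0.822, 0.927], [0.015, 0.822, 0.569, 0.778], [0.0, 0.0, 0.0, 1.0]] dict_keys(['img', 'fov_y', 'cx', 'cy', 'pose'])
{'clock': 0.1, 'joint_pos': array([ 1.20199339e+00,  2.41359905e-01,  3.85530878e-03,  1.33518006e+00,
       -2.95119517e-06,  1.57077235e+00]), 'joint_vel': array([-3.49038651e-05, -1.87267993e-03,  2.76883910e-03,  1.34693354e-03,
       -7.76264265e-04, -1.24364009e-04]), 'tau': array([-8.53887941e-04, -3.73139334e+01,  2.53009111e+01,  1.08443221e-02,
       -5.44424188e-05, -1.43538482e-06]), 'eef_pos': array([0.18004863, 0.46585741, 0.23048945]), 'tool_rot': array([ 1.83346310e-01,  9.83047933e-01, -9.28426783e-04, -1.71681021e-04]), 'ft_force': array([ 0.07720535, -0.31516277,  0.11724439]), 'ft_torque': array([ 0.03180712, -0.01620805,  0.0494459 ]), 'grasp_force': 0.0, 'grip_width': 0.08573918216865145}
```

View pics/scene0.png

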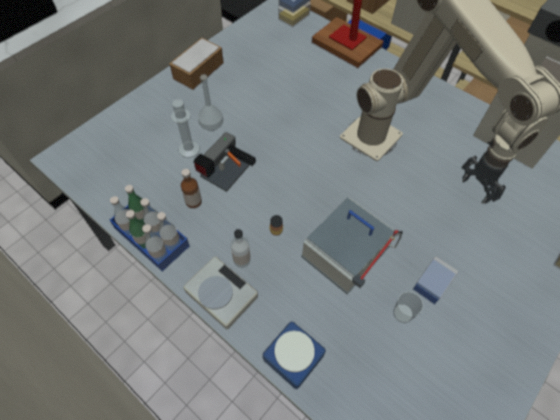

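View pics/side0.png

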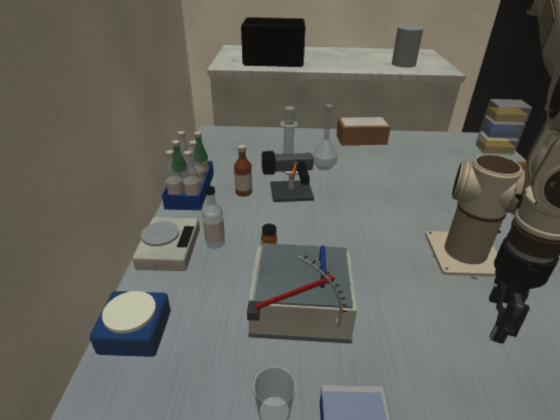

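The scene view shows the analyser at about (350,245), its blue handle at (360,222) and the red arm ending near (398,235). The scanner is at (228,158) with an orange trigger at (233,156). In the side view the handle is near (323,268), the red arm runs from (255,310) to (333,280), and the trigger is at (294,170).

Run:
```python
from h import *
s,d=load('scene'),load('side')
def crop(c,x,y,w,h): return cv2.resize(c['img'][y:y+h,x:x+w,::-1],(400,300),interpolation=cv2.INTER_CUBIC)
im=np.vstack([np.hstack([crop(s,290,185,133,100),crop(s,180,125,107,80)]),np.hstack([crop(d,240,240,133,100),crop(d,250,140,93,70)])])
cv2.imwrite('pics/c1.png',im)
for n,c in(('scene',s),('side',d)):
    for k,lo,hi in(('blue',(108,150,50),(125,255,255)),('red',(0,170,60),(4,255,255)),('red2',(174,150,60),(180,255,255)),('orange',(5,170,120),(16,255,255)),('yel',(20,150,100),(34,255,255))):
        m=mask(c,lo,hi); N,l,st,ce=cv2.connectedComponentsWithStats(m)
        print(n,k,[(st[i].tolist(),ce[i].round(1).tolist()) for i in range(1,N) if st[i,4]>8])
```

```text
scene blue [([359, 21, 31, 27, 241], [375.2, 32.7]), ([350, 211, 23, 18, 37], [361.4, 220.0]), ([111, 219, 22, 23, 63], [121.3, 230.4]), ([136, 245, 12, 10, 30], [142.2, 249.2]), ([168, 251, 4, 5, 13], [169.2, 252.3]), ([297, 373, 7, 6, 16], [299.8, 375.1])]
scene red [([330, 0, 36, 49, 635], [349.5, 30.5])]
scene red2 []
scene orange [([228, 152, 12, 12, 38], [232.9, 157.6])]
scene yel []
side blue [([162, 162, 50, 47, 554], [184.1, 198.7]), ([320, 246, 6, 27, 109], [322.5, 258.5]), ([110, 292, 10, 7, 28], [114.0, 294.4]), ([91, 294, 74, 46, 684], [128.3, 326.6])]
side red [([328, 275, 4, 4, 10], [329.8, 276.5]), ([255, 279, 72, 30, 298], [290.4, 293.1])]
side red2 []
side orange [([292, 165, 4, 10, 18], [293.6, 169.1])]
side yel []
```

View pics/c1.png

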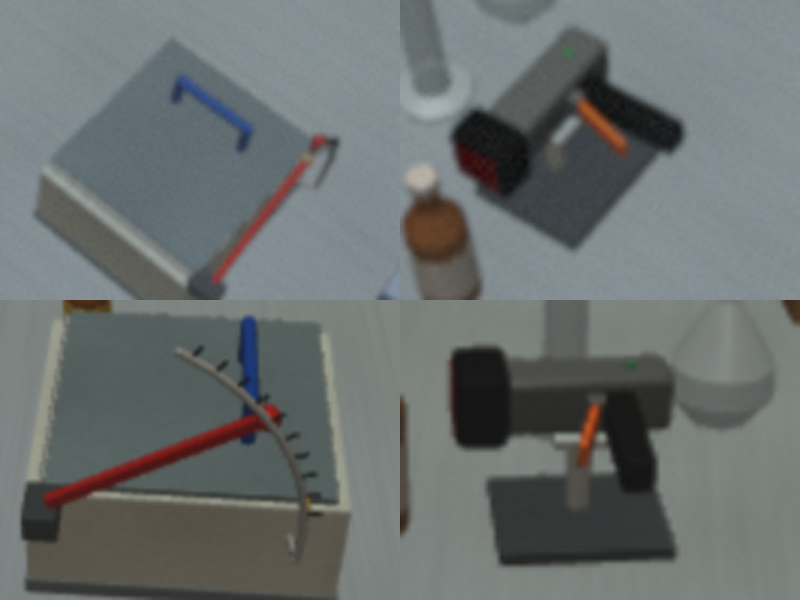

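The crops show the handle bar ends, the red knob, and the orange trigger running alongside the black grip. I'll compute points from these.

Run:
```python
from h import *
s,d=load('scene'),load('side')
S=lambda x,y:(290+x/3.008,185+y/3.0); T=lambda x,y:(180+x/3.738,125+y/3.75); D=lambda x,y:(240+x/3.008,240+y/3.0); U=lambda x,y:(250+x/4.301,140+y/4.286)
A=lambda c,p,z:atz(c,*p,z).round(4)
print('handle scene',A(s,S(180,80),.17),A(s,S(249,130),.17),'side',A(d,D(248,20),.17),A(d,D(248,138),.17))
print('corners z.122',[A(s,S(*p),.122) for p in((172,40),(50,168),(315,145))], 'side',[A(d,D(*p),.122) for p in((65,15),(320,22))])
k=tri(ray(s,*S(320,141)),ray(d,*D(270,112)));print('knob',k, [c for c in(proj(s,k),S(320,141),proj(d,k),D(270,112))])
print('barrel top z.145 back corners',[A(s,T(*p),.14) for p in((575,30),(605,50)) for p in [(p[0]-400,p[1])]])
tr=[tri(ray(s,*T(180,97)),ray(d,*U(197,107))),tri(ray(s,*T(223,148)),ray(d,*U(183,162)))]
print('trigger ends',tr)
print('trigger scene z.131',A(s,T(180,100),.131),A(s,T(222,146),.131))
print('grip scene top',A(s,T(268,137),.13),A(s,T(200,92),.136),A(s,T(278,122),.136))
print('foot scene',[A(s,T(*p),.014) for p in((80,190),(172,247),(262,150))],'side',[A(d,U(*p),.014) for p in((88,180),(98,255),(275,250))])
```

```text
handle scene [0.4615 0.1966 0.17  ] [0.464  0.2887 0.17  ] side [0.4568 0.1926 0.17  ] [0.4644 0.3244 0.17  ]
corners z.122 [array([0.3952, 0.1459, 0.122 ]), array([0.6167, 0.1443, 0.122 ]), array([0.4036, 0.3456, 0.122 ])] side [array([0.6089, 0.1358, 0.122 ]), array([0.3873, 0.1342, 0.122 ])]
knob [0.45835304 0.35899079 0.22725612] [(np.float64(396.56483177040354), np.float64(231.16165924065064)), (396.3829787234042, 232.0), (np.float64(328.7376736923019), np.float64(278.150228234185)), (329.76063829787233, 277.3333333333333)]
barrel top z.145 back corners [array([ 0.4665, -0.3615,  0.14  ]), array([ 0.4655, -0.3209,  0.14  ])]
trigger ends [array([ 0.51825971, -0.30585519,  0.12705762]), array([ 0.52887094, -0.23900256,  0.11292961])]
trigger scene z.131 [ 0.5226 -0.301   0.131 ] [ 0.5365 -0.2314  0.131 ]
grip scene top [ 0.4988 -0.206   0.13  ] [ 0.5051 -0.2902  0.136 ] [ 0.4823 -0.2078  0.136 ]
foot scene [array([ 0.6135, -0.3696,  0.014 ]), array([ 0.6019, -0.249 ,  0.014 ]), array([ 0.4523, -0.2636,  0.014 ])] side [array([ 0.6115, -0.3741,  0.014 ]), array([ 0.5969, -0.2511,  0.014 ]), array([ 0.4488, -0.267 ,  0.014 ])]
```

```bash
cat >> h.py <<'E'
def plan(p,yaw):
    o=telemetry.get_obs(); r=R.from_quat(o['tool_rot']); y=np.array([np.cos(yaw),np.sin(yaw),0]); z=np.array([0,0,-1.])
    T=R.from_matrix(np.stack([np.cross(y,z),y,z],1)); t=(r.inv()*T).as_rotvec()/(2*np.pi)
    d=np.array(p)-o['eef_pos']
    print('shift-now-axes/0.3',(r.inv().apply(d)/.3).round(4),'turn',t.round(4),'then shift/0.3',(T.inv().apply(d)/.3).round(4),'tcp',o['eef_pos'].round(4),'clk',o['clock'],'F',np.round(o['ft_force'],1))
E
python3 - <<'E'
from h import *
s=load('scene')
for n,p in dict(flask=(210,125),cyl=(188,153),amber=(193,205),clear=(241,262),jar=(277,233)).items(): print(n,atz(s,*p,0).round(3))
plan([.499,-.26,.35],.1)
E
python3 -m inch '[[[0,0,0],[0,0,-0.139],-1],[[0,0,0],[0,0,-0.139],-1],[[0,0,0],[0,0,-0.139],-1]]'
```

```text
flask [ 0.401 -0.541 -0.   ]
cyl [ 0.565 -0.5    0.   ]
amber [ 0.722 -0.305  0.   ]
clear [ 0.774 -0.01   0.   ]
jar [0.606 0.009 0.   ]
shift-now-axes/0.3 [-1.8639 -1.8744 -0.3948] turn [-0.0003  0.0002  0.1754] then shift/0.3 [-2.5136  0.8163 -0.3984] tcp [0.18   0.4659 0.2305] clk 0.1 F [ 0.1 -0.3  0.1]
clock: 0.35
eef_pos: [0.1797, 0.4651, 0.3563]
tool_rot: [0.183, 0.983, -0.002, -0.0]
ft_force: [0.7, 0.6, 0.2]
grip_width: 0.0851
grasp_force: 0.0
```

```bash
python3 -m inch '[[[0,0,0.0195],[0,0,0],-1],[[0,0,0.0195],[0,0,0],-1],[[0,0,0.0195],[0,0,0],-1],[[0,0,0.0195],[0,0,0],-1],[[0,0,0.0195],[0,0,0],-1],[[0,0,0.0195],[0,0,0],-1],[[0,0,0.0195],[0,0,0],-1],[[0,0,0.0195],[0,0,0],-1],[[0,0,0.0194],[0,0,0],-1]]'
python3 -m inch '[[[0,0,0],[-0.126,0.041,0],-1],[[0,0,0],[-0.126,0.041,0],-1],[[0,0,0],[-0.126,0.041,0],-1],[[0,0,0],[-0.126,0.041,0],-1],[[0,0,0],[-0.126,0.041,0],-1],[[0,0,0],[-0.126,0.041,0],-1],[[0,0,0],[-0.126,0.041,0],-1],[[0,0,0],[-0.126,0.041,0],-1],[[0,0,0],[-0.126,0.041,0],-1],[[0,0,0],[-0.126,0.041,0],-1]]'
python3 -m inch '[[[0,0,0],[-0.126,0.041,0],-1],[[0,0,0],[-0.126,0.041,0],-1],[[0,0,0],[-0.126,0.041,0],-1],[[0,0,0],[-0.126,0.041,0],-1],[[0,0,0],[-0.126,0.041,0],-1],[[0,0,0],[-0.126,0.041,0],-1],[[0,0,0],[-0.126,0.041,0],-1],[[0,0,0],[-0.126,0.041,0],-1],[[0,0,0],[0,0,0],-1],[[0,0,0],[0,0,0],-1]]'
python3 - <<'E'
from h import *
c=cap('wrist'); cv2.imwrite('pics/w1.png',c['img'][:,:,::-1]); print(c['fov_y'],c['cx'],c['cy'],np.round(c['pose'],3).tolist())
plan([.499,-.26,.26],.1)
E
```

```text
clock: 1.1
eef_pos: [0.1802, 0.4662, 0.3558]
tool_rot: [0.673, 0.74, -0.001, 0.0]
ft_force: [-0.2, -0.2, 0.7]
grip_width: 0.0854
grasp_force: 0.0
clock: 1.93
eef_pos: [0.3403, 0.1006, 0.3562]
tool_rot: [0.671, 0.742, 0.0, -0.0]
ft_force: [1.4, 0.4, -0.2]
grip_width: 0.0853
grasp_force: 0.0
clock: 2.77
eef_pos: [0.4684, -0.1902, 0.3544]
tool_rot: [0.672, 0.74, -0.001, -0.002]
ft_force: [-1.0, 0.1, 0.3]
grip_width: 0.0854
grasp_force: 0.0
65.70646984690485 275.5723994068849 206.7366524022822 [[0.995, -0.092, -0.028, 0.462], [0.096, 0.942, 0.322, -0.107], [-0.003, -0.323, 0.946, 0.496], [0.0, 0.0, 0.0, 1.0]]
shift-now-axes/0.3 [-0.2466  0.0802  0.3165] turn [-0.0004 -0.0003 -0.0003] then shift/0.3 [-0.2462  0.079   0.3171] tcp [ 0.468  -0.1889  0.3551] clk 2.8167 F [-0.3  0.4 -0.3]
```

View pics/w1.png

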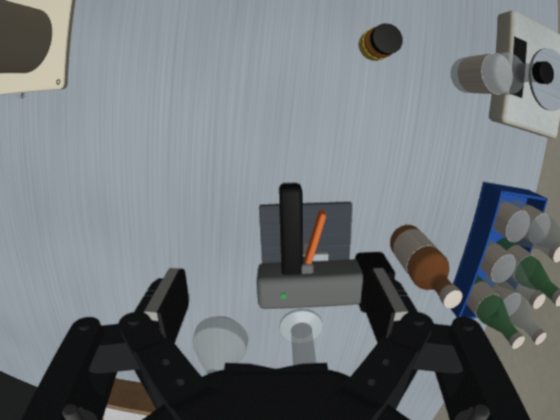

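The wrist view shows the scanner from above: grip from (291,185) to (291,270), trigger from (323,213) to (308,263), and barrel edge from (260,262) to (360,262).

Run:
```python
from h import *
c=load('wrist')
A=lambda u,v,z:atz(c,u,v,z,True).round(4)
m=mask(c,(3,150,100),(16,255,255)); m[:, :300]=0; m[:,335:]=0
n,l,st,ce=cv2.connectedComponentsWithStats(m); i=1+st[1:,4].argmax(); ys,xs=np.nonzero(l==i)
print(st[i]); 
for r in range(st[i][1],st[i][1]+st[i][3],8): q=xs[ys==r]; print('trig',r,q.min(),q.max(),A(q.min(),r,.131),A(q.max()+1,r,.131))
g=cv2.cvtColor(c['img'],cv2.COLOR_RGB2GRAY)
for r in(190,200,215,230,245,255): q=np.nonzero(g[r,270:312]<45)[0]+270; print('grip',r,q.min(),q.max(),A(q.min(),r,.136),A(q.max()+1,r,.136))
for u in(286,291,296): q=np.nonzero(g[170:230,u]<45)[0]+170; print('butt',u,q.min(),A(u,q.min(),.136))
```

```text
[306 211  20  53 351]
trig 211 321 322 [ 0.5271 -0.2309  0.131 ] [ 0.5296 -0.2307  0.131 ]
trig 219 318 324 [ 0.525  -0.2414  0.131 ] [ 0.5335 -0.2406  0.131 ]
trig 227 316 322 [ 0.524 -0.252  0.131] [ 0.5326 -0.2512  0.131 ]
trig 235 313 319 [ 0.5218 -0.2629  0.131 ] [ 0.5305 -0.2621  0.131 ]
trig 243 311 317 [ 0.5209 -0.2739  0.131 ] [ 0.5296 -0.2732  0.131 ]
trig 251 308 314 [ 0.5186 -0.2853  0.131 ] [ 0.5275 -0.2846  0.131 ]
trig 259 306 311 [ 0.5177 -0.2969  0.131 ] [ 0.5253 -0.2962  0.131 ]
grip 190 280 300 [ 0.4754 -0.2084  0.136 ] [ 0.4995 -0.206   0.136 ]
grip 200 280 301 [ 0.4766 -0.2204  0.136 ] [ 0.5021 -0.2179  0.136 ]
grip 215 280 302 [ 0.4785 -0.2389  0.136 ] [ 0.5056 -0.2363  0.136 ]
grip 230 280 302 [ 0.4804 -0.258   0.136 ] [ 0.508  -0.2554  0.136 ]
grip 245 281 302 [ 0.4837 -0.2778  0.136 ] [ 0.5106 -0.2752  0.136 ]
grip 255 281 301 [ 0.4851 -0.2915  0.136 ] [ 0.5111 -0.2891  0.136 ]
butt 286 184 [ 0.4815 -0.2006  0.136 ]
butt 291 184 [ 0.4872 -0.2001  0.136 ]
butt 296 184 [ 0.4929 -0.1995  0.136 ]
```

Run:
```python
from h import *
plan([.5005,-.2565,.099],.12)
```

```text
shift-now-axes/0.3 [-0.2364  0.0876  0.8532] turn [-0.0004 -0.0003 -0.0035] then shift/0.3 [-0.2367  0.0804  0.8538] tcp [ 0.468  -0.1889  0.3551] clk 2.8167 F [-0.3  0.4 -0.3]
```

```bash
python3 -m inch '[[[0,0,-0.0035],[0,0,0],-1],[[0,0,0],[-0.118,0.04,0],-1],[[0,0,0],[-0.118,0.04,0],-1],[[0,0,0],[0,0,0.12],-1],[[0,0,0],[0,0,0.12],-1],[[0,0,0],[0,0,0.12],-1],[[0,0,0],[0,0,0.12],-1],[[0,0,0],[0,0,0.05],-1],[[0,0,0],[0,0,0],-1],[[0,0,0],[0,0,0],-1]]'
python3 - <<'E'
from h import *
c=cap('wrist'); cv2.imwrite('pics/w2.png',c['img'][:,:,::-1])
plan([.5005,-.2565,.099],.12)
E
```

```text
clock: 3.65
eef_pos: [0.5005, -0.2543, 0.1977]
tool_rot: [0.662, 0.75, -0.0, -0.0]
ft_force: [-0.1, 0.3, 0.8]
grip_width: 0.0851
grasp_force: 0.0
shift-now-axes/0.3 [-0.004  -0.0049  0.3339] turn [0.0003 0.0002 0.0007] then shift/0.3 [-0.0044 -0.0042  0.3339] tcp [ 0.5016 -0.255   0.1992] clk 3.7 F [-0.3 -0.2  0.6]
```

View pics/w2.png

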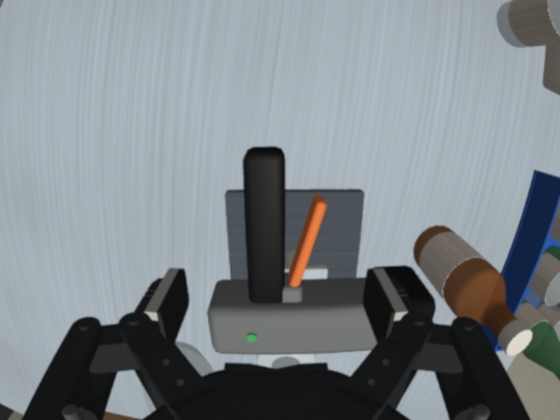

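The fingers straddle the grip (247–285) and the trigger (about 310), centred near column 278. I'll descend.

```bash
python3 -m inch '[[[0,0,0],[-0.004,0,0.083],-1],[[0,0,0],[0,0,0.083],-1],[[0,0,0],[0,0,0.083],-1],[[0,0,0],[0,0,0.083],-1],[[0,0,0],[0,0,0],-1],[[0,0,0],[0,0,0],-1]]'
python3 - <<'E'
from h import *
plan([.5,-.2565,.099],.12)
E
```

```text
clock: 4.2
eef_pos: [0.5015, -0.2569, 0.099]
tool_rot: [0.662, 0.749, 0.0, 0.0]
ft_force: [0.3, 0.4, 0.3]
grip_width: 0.0852
grasp_force: 0.0
shift-now-axes/0.3 [ 0.0021 -0.0048  0.    ] turn [0.0001 0.0001 0.0004] then shift/0.3 [ 0.0021 -0.0048  0.0001] tcp [ 0.5015 -0.2569  0.099 ] clk 4.2 F [0.3 0.4 0.3]
```

Close, with a 1–2 mm shift back.

```bash
python3 -m inch '[[[0,0,0],[0,-0.006,0],1],[[0,0,0],[0,0,0],1],[[0,0,0],[0,0,0],1],[[0,0,0],[0,0,0],1],[[0,0,0],[0,0,0],1],[[0,0,0],[0,0,0],1],[[0,0,0],[0,0,0],1]]'
```

```text
clock: 4.78
eef_pos: [0.4976, -0.2585, 0.1005]
tool_rot: [0.662, 0.749, -0.002, 0.0]
ft_force: [-7.8, 0.0, 13.6]
grip_width: 0.0357
grasp_force: 62.1
```

```bash
python3 -m inch '[[[0,0,0],[0,0,0],1],[[0,0,0],[0,0,0],1],[[0,0,0],[0,0,0],1],[[0,0,0],[0,0,0],1]]'
python3 -m inch '[[[0,0,0],[0,0,0],-1],[[0,0,0],[0,0,0],-1],[[0,0,0],[0,0,0],-1],[[0,0,0],[0,0,0],-1],[[0,0,0],[0,0,0],-1],[[0,0,0],[0,0,0],-1],[[0,0,0],[0,0,0],-1],[[0,0,0],[0,0,0],-1],[[0,0,0],[0,0,0],-1],[[0,0,0],[0,0,0],-1]]'
python3 - <<'E'
from h import *
c=cap('wrist'); cv2.imwrite('pics/w3.png',c['img'][:,:,::-1])
plan([.499,-.2565,.099],.12)
m=mask(c,(3,150,100),(16,255,255)); m[:, :270]=0; m[:,350:]=0
n,l,st,ce=cv2.connectedComponentsWithStats(m); i=1+st[1:,4].argmax(); ys,xs=np.nonzero(l==i)
for r in(ys.min()+6,ys.max()-6): q=xs[ys==r]; print(atz(c,q.mean(),r,.131,True))
E
```

```text
clock: 5.12
eef_pos: [0.4976, -0.2585, 0.1005]
tool_rot: [0.662, 0.749, -0.002, 0.001]
ft_force: [-9.3, -1.0, 12.1]
grip_width: 0.0362
grasp_force: 62.1
clock: 5.95
eef_pos: [0.4991, -0.2572, 0.0976]
tool_rot: [0.663, 0.749, -0.0, -0.0]
ft_force: [0.5, -0.2, -0.8]
grip_width: 0.0852
grasp_force: 0.0
shift-now-axes/0.3 [ 0.0025 -0.0002 -0.0045] turn [-0.     -0.      0.0003] then shift/0.3 [ 0.0025 -0.0002 -0.0045] tcp [ 0.4991 -0.2572  0.0976] clk 6.0 F [ 0.1 -0.1  0.2]
[ 0.52310541 -0.22834579  0.131     ]
[ 0.52091015 -0.28089821  0.131     ]
```

View pics/w3.png

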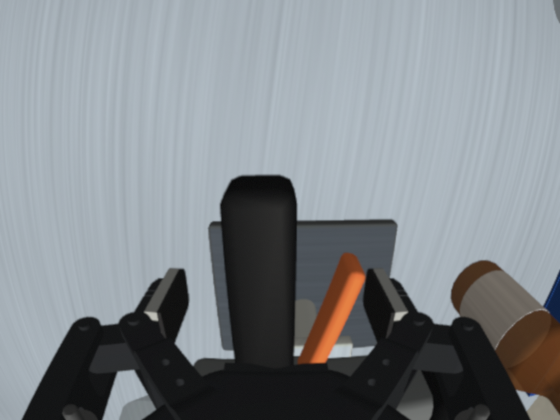

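The trigger has visibly sprung back out: its tip at (350,258) is well away from the grip edge at 297. Next, go up and over to the handle.

```bash
python3 -m inch '[[[0,0,0],[0,0,-0.12],-1],[[0,0,0],[0,0,-0.12],-1],[[0,0,0],[0,0,-0.12],-1],[[0,0,0],[0,0,-0.12],-1],[[0,0,0],[0,0,-0.12],-1],[[0,0,0],[0,0,-0.12],-1],[[0,0,0],[0,0,-0.12],-1],[[0,0,0],[0,0,0],-1]]'
python3 - <<'E'
from h import *
plan([.462,.20,.35],-.025)
E
```

```text
clock: 6.67
eef_pos: [0.5012, -0.2584, 0.3583]
tool_rot: [0.663, 0.749, 0.002, 0.007]
ft_force: [-0.5, 0.1, 0.9]
grip_width: 0.0853
grasp_force: 0.0
shift-now-axes/0.3 [1.5326 0.0557 0.0159] turn [0.002  0.0012 0.0234] then shift/0.3 [ 1.5241 -0.169   0.0277] tcp [ 0.5012 -0.2584  0.3583] clk 6.6667 F [-0.5  0.1  0.9]
```

```bash
python3 -m inch '[[[0,0,0.0117],[0,0,0],-1],[[0,0,0.0117],[0,0,0],-1],[[0,0,0],[0.1,-0.011,0],-1],[[0,0,0],[0.12,-0.013,0],-1],[[0,0,0],[0.12,-0.013,0],-1],[[0,0,0],[0.12,-0.013,0],-1],[[0,0,0],[0.12,-0.013,0],-1],[[0,0,0],[0.12,-0.013,0],-1],[[0,0,0],[0.12,-0.013,0],-1],[[0,0,0],[0.12,-0.013,0],-1]]'
python3 -m inch '[[[0,0,0],[0.12,-0.013,0],-1],[[0,0,0],[0.12,-0.013,0],-1],[[0,0,0],[0.12,-0.013,0],-1],[[0,0,0],[0.12,-0.013,0],-1],[[0,0,0],[0.1,-0.011,0],-1],[[0,0,0],[0,0,0],-1],[[0,0,0],[0,0,0],-1],[[0,0,0],[0,0,0],-1]]'
python3 - <<'E'
from h import *
c=cap('wrist'); cv2.imwrite('pics/w4.png',c['img'][:,:,::-1])
plan([.462,.242,.149],-.025)
m=mask(c,(105,130,40),(128,255,255)); N,l,st,ce=cv2.connectedComponentsWithStats(m)
print([(st[i].tolist(),ce[i].round(1).tolist()) for i in range(1,N) if st[i,4]>60])
E
```

```text
clock: 7.5
eef_pos: [0.4751, 0.027, 0.3497]
tool_rot: [0.716, 0.698, 0.0, 0.0]
ft_force: [0.9, 0.2, -0.6]
grip_width: 0.0855
grasp_force: 0.0
clock: 8.17
eef_pos: [0.461, 0.1995, 0.3495]
tool_rot: [0.716, 0.698, -0.0, 0.0]
ft_force: [0.8, -0.2, -0.0]
grip_width: 0.0855
grasp_force: 0.0
shift-now-axes/0.3 [ 0.1436 -0.0009  0.6687] turn [-0.      0.0001 -0.0001] then shift/0.3 [ 0.1433 -0.0008  0.6688] tcp [0.4612 0.199  0.3496] clk 8.2167 F [0.1 0.  1. ]
[([491, 43, 69, 89, 2855], [512.5, 86.2]), ([267, 93, 12, 99, 1062], [272.0, 142.2]), ([489, 330, 19, 21, 194], [498.8, 339.6]), ([426, 379, 18, 39, 358], [434.7, 399.7])]
```

View pics/w4.png

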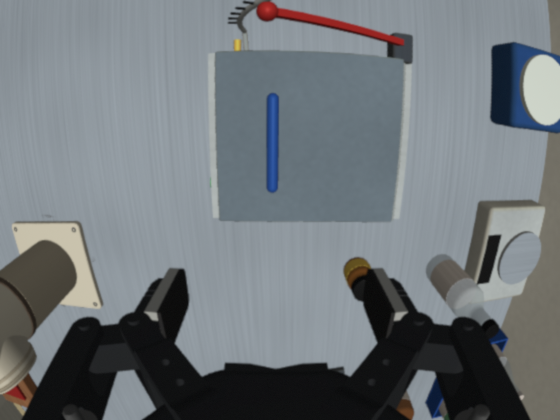

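The wrist view shows the handle bar from (272,94) to (272,191), the red knob at (267,11) and the flap edges at columns 216–408.

Run:
```python
from h import *
c=load('wrist');s,d=load('scene'),load('side')
print('handle',[atz(c,u,v,.17,True).round(4) for u,v in((273,94),(272,191),(272,142))])
print('flap front edge',[atz(c,u,v,.122,True).round(4) for u,v in((217,53),(218,220),(398,220),(405,60))])
rs=[ray(c,267,11,True),ray(s,396.4,231.6),ray(d,329.8,277.2)]
for q in(rs,rs[1:],rs[::2],rs[:2]): print('knob',tri(*q).round(4))
```

```text
handle [array([0.4615, 0.2885, 0.17  ]), array([0.4579, 0.1904, 0.17  ]), array([0.4593, 0.241 , 0.17  ])]
flap front edge [array([0.3999, 0.3395, 0.122 ]), array([0.3895, 0.1412, 0.122 ]), array([0.6168, 0.135 , 0.122 ]), array([0.6155, 0.3334, 0.122 ])]
knob [0.4581 0.3577 0.2269]
knob [0.4579 0.3585 0.2276]
knob [0.4575 0.3568 0.2279]
knob [0.4584 0.3584 0.2239]
```

```bash
python3 -m inch '[[[0,0,0],[0.069,-0.002,0],-1],[[0,0,0],[0.069,-0.002,0],-1],[[0,0,0],[0,0,0.12],-1],[[0,0,0],[0,0,0.12],-1],[[0,0,0],[0,0,0.12],-1],[[0,0,0],[0,0,0.12],-1],[[0,0,0],[0,0,0.1],-1],[[0,0,0],[0,0,0.089],-1],[[0,0,0],[0,0,0],-1],[[0,0,0],[0,0,0],-1]]'
python3 -m inch '[[[0,0,0],[0,0,0],1],[[0,0,0],[0,0,0],1],[[0,0,0],[0,0,0],1],[[0,0,0],[0,0,0],1],[[0,0,0],[0,0,0],1],[[0,0,0],[0,0,0],1],[[0,0,0],[0,0,0],1],[[0,0,0],[0,0,0],1],[[0,0,0],[0,0,0],1],[[0,0,0],[0,0,0],1]]'
python3 - <<'E'
from h import *
plan([.4605,.2405,.149],-.03)
th=np.linspace(0,.612,13); a,b=.15,.05
x=-a*np.cos(th)+b*np.sin(th); z=a*np.sin(th)+b*np.cos(th)
print(np.c_[np.diff(x),-np.diff(z)].round(5)/.3)
E
```

```text
clock: 9.05
eef_pos: [0.4604, 0.2394, 0.1483]
tool_rot: [0.717, 0.697, -0.002, -0.0]
ft_force: [0.4, 0.5, 0.6]
grip_width: 0.0857
grasp_force: 0.0
clock: 9.88
eef_pos: [0.4585, 0.2416, 0.1496]
tool_rot: [0.716, 0.698, -0.001, -0.002]
ft_force: [-6.8, 0.2, 6.4]
grip_width: 0.0096
grasp_force: 58.5
shift-now-axes/0.3 [-0.0034  0.0067  0.0021] turn [-0.0007 -0.0001  0.0009] then shift/0.3 [-0.0033  0.0067  0.0021] tcp [0.4585 0.2416 0.1496] clk 9.8833 F [-6.8  0.2  6.4]
[[ 0.00913333 -0.02526667]
 [ 0.01043333 -0.02476667]
 [ 0.01166667 -0.0242    ]
 [ 0.0129     -0.02356667]
 [ 0.01406667 -0.0229    ]
 [ 0.01523333 -0.02213333]
 [ 0.01633333 -0.02133333]
 [ 0.0174     -0.02046667]
 [ 0.01843333 -0.01956667]
 [ 0.0194     -0.0186    ]
 [ 0.02033333 -0.0176    ]
 [ 0.0212     -0.01653333]]
```

The bar is held (9.6 mm opening, 58 N). I'll lift along the arc, using the computed steps.

```bash
python3 -m inch '[[[0,0,0],[0,0.0091,-0.0253],1],[[0,0,0],[0,0.0104,-0.0248],1],[[0,0,0],[0,0.0117,-0.0242],1],[[0,0,0],[0,0.0129,-0.0236],1],[[0,0,0],[0,0.0141,-0.0229],1],[[0,0,0],[0,0.0152,-0.0221],1],[[0,0,0],[0,0,0],1]]'
python3 -m inch '[[[0,0,0],[0,0.0163,-0.0213],1],[[0,0,0],[0,0.0174,-0.0205],1],[[0,0,0],[0,0.0184,-0.0196],1],[[0,0,0],[0,0.0194,-0.0186],1],[[0,0,0],[0,0.0203,-0.0176],1],[[0,0,0],[0,0.0212,-0.0165],1],[[0,0,0],[0,0,0],1],[[0,0,0],[0,0,0],1],[[0,0,0],[0,0,0],1]]'
python3 - <<'E'
from h import *
o=telemetry.get_obs(); print(o['eef_pos'],o['ft_force'],o['ft_torque'],o['grasp_force'],o['grip_width'])
for n in('side','scene'): 
    c=cap(n); 
    x,y=(240,200) if n=='side' else (290,160)
    im=cv2.resize(c['img'][y:y+130,x:x+140,::-1],(560,520),interpolation=cv2.INTER_CUBIC)
    cv2.imwrite(f'pics/{n}5.png',im)
E
```

```text
clock: 10.47
eef_pos: [0.4791, 0.2408, 0.1921]
tool_rot: [0.716, 0.699, -0.003, -0.003]
ft_force: [-11.2, 0.8, 4.7]
grip_width: 0.0099
grasp_force: 58.7
clock: 11.22
eef_pos: [0.5115, 0.2398, 0.2275]
tool_rot: [0.715, 0.699, -0.003, -0.004]
ft_force: [-15.5, -1.4, 13.1]
grip_width: 0.0096
grasp_force: 59.5
[0.51154902 0.23980609 0.2274726 ] [-15.45280564  -1.35299783  13.05687981] [-0.30517873  3.47459119 -0.09550468] 59.495514035224915 0.009574802696247917
```

View pics/side5.png

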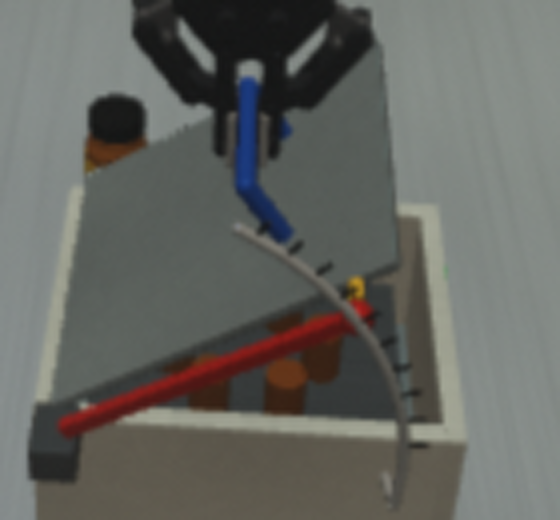

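The flap is lifted and held. The yellow pin, at crop (355,288), sits close to the red knob at (365,312), with some parallax between them. I'll compute the two angles.

Run:
```python
from h import *
d,s=load('side'),load('scene')
def ang(p,hx=.6098): # hinge at mid y .2405, yaw -.03
    ex=np.array([np.cos(-.03),np.sin(-.03)]); q=ex@(np.array(p[:2])-[hx,.2405]); return np.arctan2(p[2]-.118,-q), np.hypot(q,p[2]-.118)
def aty(c,u,v,yl):
    o,e=ray(c,u,v); n=np.array([.03,1,0]); t=(.2405+yl+.03*.6098-n@o)/(n@e); return o+e*t
for nm,u,v,yl in(('pin',240+356/4,200+288/4,.107),('pin',240+356/4,200+288/4,.1),('knob',240+366/4,200+312/4,.119),('front corner top',240+397/4,200+262/4,.1)): p=aty(d,u,v,yl); print(nm,yl,p.round(4),np.round(ang(p),3))
for n,c in(('side',d),('scene',s)):
    m=mask(c,(18,110,70),(36,255,255)); N,l,st,ce=cv2.connectedComponentsWithStats(m)
    print(n,[(st[i].tolist(),ce[i].round(1).tolist()) for i in range(1,N) if st[i,4]>2])
```

```text
pin 0.107 [0.4582 0.352  0.2374] [0.657 0.196]
pin 0.1 [0.4571 0.3451 0.2308] [0.627 0.192]
knob 0.119 [0.4538 0.3642 0.2329] [0.624 0.197]
front corner top 0.1 [0.4385 0.3456 0.2498] [0.647 0.219]
side [([490, 107, 8, 7, 38], [494.2, 109.1]), ([480, 139, 16, 8, 85], [488.0, 142.6]), ([558, 162, 2, 10, 15], [558.7, 167.3]), ([261, 240, 2, 3, 4], [261.5, 241.0]), ([327, 269, 4, 6, 18], [328.7, 271.1])]
scene [([336, 8, 6, 3, 8], [338.6, 8.9]), ([505, 44, 3, 2, 3], [506.0, 44.7]), ([271, 228, 11, 6, 30], [276.2, 231.2]), ([392, 228, 3, 3, 4], [393.2, 229.0])]
```

View pics/scene5.png

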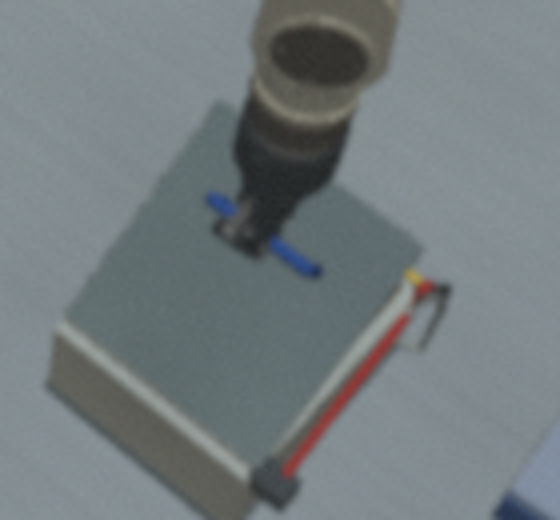

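Run:
```python
from h import *
d,s=load('side'),load('scene')
p=tri(ray(s,393.2,229.2),ray(d,328.9,271.5)); k=tri(ray(s,396.4,231.6),ray(d,330.5,277.5))
for q in(p,k): print(q.round(4),np.arctan2(q[2]-.118,.6098+.03*(q[1]-.2405)-q[0]))
o=telemetry.get_obs(); print(o['clock'],abs(o['joint_vel']).max(),o['eef_pos'],o['grasp_force'])
```

```text
[0.4595 0.347  0.2318] 0.6380853924134986
[0.4566 0.3582 0.2262] 0.6044092392179881
11.3167 0.0017538042334798954 [0.51147357 0.23981725 0.22747448] 59.4836962223053
```

```bash
python3 -c "
from workcell import workorder; print(workorder.job_done())"
```

```text
the job is handed in; nothing more can be done
None
```

I squeezed the trigger fully in and it sprang back out; the job is handed in with the gripper holding the flap still, about 0.03 rad from the red pointer by my measurement (0.08 allowed); no verdict was returned.

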